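# Prove the glued shelf, then load it

### The arm

A 7-joint arm with a two-finger parallel gripper is mounted at the origin on the work surface. World frame = base frame: x ahead of the robot, y to its left, z up, the work surface at z = 0. Lengths are in m, angles in rad, forces in N, time in s.
With the tool pointing down it reaches from about 0.4 to 0.85 m from the base axis. Payload 10.4 kg.
Tool frame: the origin (TCP) lies at the very end of the fingers, on their centre line; the grasp point (between the pads) lies 19 mm behind it; x points along the fingers, y is the direction in which the jaws open and shut, and the axes are right-handed (so a half turn about x gives the same grasp; the last joint's range is limited). The gripper opens to 85 mm and grips with 20 to 120 N. Pads are 22 mm wide; open, the fingers measure 114 mm over their backs; the gripper's body (76 mm by 85 mm) begins 54 mm behind the grasp point. The pads swing forward as they close: fully open they stand 13 mm farther back than shut.
Start: joints at [1.115, 0.332, -0.065, 1.46, 0.022, 1.35, -0.088], TCP at [0.262, -0.567, 0.231] pointing down, gripper open.
Joint ranges: [-2.6, 2.6], [-0.5, 2.12], [-1.47, 1.34], [0.16, 2.42], [-1.27, 4.41], [0.06, 2.06], [-2.6, 2.6]. Speed limits (rad/s): [2.22, 2.22, 2.79, 2.79, 3.14, 3.14, 3.14].

### API

Orientations are given as a unit quaternion [x, y, z, w].
In Python, from workcell import monitor, camera, ticket, regions_of gives the robot as it stands.
- The arm moves only by the tool step_arm, never from a script. Its argument "increments" is a list of rows, each a list of 5 numbers: the finger opening in m, from 0 to 0.0854, then the shift along the world's x, y, z in m, then the turn about the world's z in rad. A call has 1 to 12 rows; each row shifts and turns the commanded pose from where the row before left it; what a row does not reach is not made up. A row lasts 1/12 s, in which the tool goes at most 41.7 mm and 7.16 degrees, less where a joint would pass 70% of its speed; a pose out of reach is approached as far as the arm can. A call with a gripper value outside its range is refused whole. The fingers move at their own pace and stop on an object; "force" is the grip in N (left out, the last holds). Time passes only in rows, so rows that do not move let the fingers close. It gives the time, the measured TCP pose, the force and the opening at its end, in the units of the state.
- monitor.get_obs(): the state, without advancing time (a new reading comes with each control period).
- camera(name): name is "scene" or "top"; returns a dict with "color" (384x512x3 uint8, red, green, blue), "range_z" (384x512 float32, m along the optical axis (not along the pixel's ray), 0 where there is no reading), "fx", "fy", "cx", "cy" (pixels), "cam_to_world" (4x4, takes a point from camera to world coordinates). Camera axes: x right, y up, looking along -z (the intrinsics and any distortion apply to the point x, -y, -z); pixel columns grow to the right and rows downward; lengths in m; the calibration is good to about 2 mm. A picture is of the moment at which its call begins.
- ticket.hand_in(): hands the job in, once; it reports no verdict.
Trained networks look in a picture, given as the dict that the camera call returned (one of the last four; its "shot" number tells which), for a name from the list of things; names that differ only in an ending like _2 or _b are one class to them, and where a whole thing is asked for, a point or a joint stands for the part that bears it (a point fixed in the world has none). Each returns a list of dicts, best first, with "p" (0 to 1); they miss things now and then, are a little off and sometimes report something else, mostly with a low value. They report only what shows in the picture. A call takes as long as a camera call. They do not tell look-alikes from the thing itself.
- regions_of(picture, query): "region" (384x512 bool, what is visible of it) and "centre" ([row, column] in pixels, amid what is visible of it).
The state is a dict: "clock": time; "joint_pos": joint angles; "joint_velocities": joint speeds; "tau": joint torques, N m; "position": TCP position; "ee_rot": TCP orientation; "ft_force": force on the tool from outside, world axes, zero at the start; "torque": the same for the moment, N m; "grip_width": opening from 0.0 (shut) to 1.0 (fully open).
Only numpy, scipy, OpenCV 4.12 (cv2) and the standard library are available. Lean on these libraries where they do the work, as an engineer would, in place of code of your own. Each camera call takes 0.05 s, during which the arm holds its last target. There are 200 camera calls.

### The job

The little stamp shelf has just been glued to the desk partition. Prove the joint with the spring gauge clamped to its front: pull the gauge's handle straight out until the pointer stands between the two long marks, hold it there for at least a second without ever going past the last short mark, then let the pointer return to zero. Only then move the top-heavy stamp carousel onto the shelf, keeping it upright and setting it down without dropping it, with its whole foot on the board and the cup and stapler left where they are.

Things in the scene. Friction and masses are not known exactly. Their poses are not given: they have to be found in the camera images.
- partition: Fixed upright wooden desk partition, 300 mm long, 140 mm high, 20 mm thick. Origin on the desk at the foot of its shelf-side face, midway along it; z up, y along the partition, x points into the wood, so the shelf and gauge stand out towards its -x.
- shelf_top (a point): Centre of the top face of the glued light-wood shelf board, 90 mm above the desk. The board reaches 65 mm either way along x (130 mm deep, from the partition's face to its front edge) and 80 mm either way along y (160 mm wide). Same axes as the partition: +x to the partition, -x out towards the gauge.
- shelf (a joint): Give of the glue joint in m, 0 unloaded, positive when the shelf is pulled away from the partition (-x of shelf_top). Stiff: about 8 N per mm, so the proof pull of about 10 N shows about 1.3 mm; beyond 4 mm either way the shelf counts as torn off.
- pull (a joint): Travel (m) of the gauge's handle and pointer: 0 at rest, grows as the handle is pulled along -x of shelf_top. Spring 0.4 N per mm, returns by itself; stop at 48 mm. White scale plate on the barrel, black marks: short at 0 and 10, long (full width) at 20 and 32, last short one at 40 mm; a dark steel bar is the pointer. Aim for 25 mm (10 N).
- pull_grip (a point): Grip point of the gauge's black handle, moves with it: an upright plate 14 mm thick (x), 50 mm wide (y), from 35 to 110 mm above the desk; point 88 mm up, in its middle, 205 mm from shelf_top along -x at rest. Axes as shelf_top. The barrel and scale (up to 63 mm high) end 38 mm short of the plate; only a 10 mm stem at 45 mm height joins them, so fingers can straddle the plate.
- carousel: Loose rubber-stamp carousel, 162 mm tall, about 0.4 kg, top-heavy: round foot 64 mm across, slim post, stamps hanging under a dark round plate 82 mm across (53 to 115 mm up), and on top a light wooden upright knob 28 mm across (115 to 162 mm up). Origin at the centre of the foot's underside, z up. Starts standing on the desk.
- carousel_knob (a point): Middle of the carousel's wooden knob, on its axis, 140 mm above the underside of the foot: the place to grip.
- cup: White drinking cup, 84 mm across, 95 mm high, standing on the desk; bystander. Origin under its centre.
- stapler: Black and steel stapler, about 140 by 36 mm, 60 mm high, lying on the desk; bystander. Origin under its centre, x along it.
Things that resemble listed ones, but are neither listed nor needed, are in the scene too. Of the things that look like the carousel, the middle-sized one is meant.

How it is judged:
By the outcome, as a careful person would: the job done as asked, in the order asked, and still so for the second after the job is handed in, with the robot touching nothing.
It also fails if it takes over 64 s, if anything falls off the work surface, if the arm or the gripper's body presses on something with over 40 N, if the wrist force passes 120 N, or if a joint passes its speed limit or range.

## Working session

There is one attempt and no reset: what is moved stays moved. The work goes in short steps, Python scripts to look and compute and a tool call to move; the robot and the scene stay as the last step left them, time stands still between calls to the robot, and variables do not carry over. Pictures are saved under pics/ and viewed, about 8 in all and at most 12, crops included, and the job is handed in when it is done.

Besides the shell and the picture viewer there is one more tool, called after "Call:" as a command line: name --pt "numbers of a row" for each row, then --argument value for the rest. step_arm: Moves the arm, as the interface text tells. Its arguments: {"type":"object","properties":{"increments":{"type":"array"},"force":{"type":"number"}},"required":["increments"]}

```bash
mkdir -p pics
cat > h.py <<'E'
import numpy as np, cv2
from workcell import monitor, camera, ticket, regions_of
def cloud(p):
    z=p["range_z"]; h,w=z.shape
    v,u=np.mgrid[0:h,0:w]
    c=np.stack([(u-p["cx"])/p["fx"]*z,-(v-p["cy"])/p["fy"]*z,-z,np.ones_like(z)],-1)
    W=c@np.array(p["cam_to_world"]).T
    W=W[...,:3]; W[z==0]=np.nan
    return W
def save(p,n,crop=None,s=1):
    im=p["color"][...,::-1]
    if crop: r0,r1,c0,c1=crop; im=im[r0:r1,c0:c1]
    cv2.imwrite("pics/"+n,cv2.resize(im,None,fx=s,fy=s,interpolation=cv2.INTER_CUBIC))
E
python3 - <<'E'
from h import *
print({k:np.round(v,3) for k,v in monitor.get_obs().items()})
P=[camera("scene"),camera("top")]
print([k for k in P[0]])
cv2.imwrite("pics/a.png",cv2.resize(np.vstack([p["color"][...,::-1] for p in P]),None,fx=.78,fy=.78))
save(P[0],"s.png",None,1.5); save(P[1],"t.png",None,1.5)
for n,p in zip("st",P):
    W=cloud(p)
    for q in ["partition","shelf_top","pull_grip","pull","carousel","carousel_knob","cup","stapler"]:
        for r in regions_of(p,q)[:5]:
            m=r["region"]; X=W[m]; X=X[~np.isnan(X[:,0])]
            if len(X): print(n,q,round(r["p"],2),np.round(r["centre"]),m.sum(),"med",np.round(np.median(X,0),3),"lo",np.round(np.percentile(X,2,axis=0),3),"hi",np.round(np.percentile(X,98,axis=0),3))
E
```

```text
{'clock': np.float64(0.0), 'joint_pos': array([ 1.115,  0.333, -0.065,  1.461,  0.022,  1.35 , -0.089]), 'joint_velocities': array([ 0.   ,  0.001,  0.001, -0.001, -0.001,  0.   ,  0.001]), 'tau': array([ 2.0000e-03, -6.2545e+01,  5.0000e-02, -3.9161e+01,  1.6000e-02,
        1.0000e-02, -0.0000e+00]), 'position': array([ 0.262, -0.567,  0.23 ]), 'ee_rot': array([-0.69 , -0.152,  0.691, -0.151]), 'ft_force': array([ 0.174, -0.152, -0.191]), 'torque': array([ 0.015,  0.007, -0.003]), 'grip_width': np.float64(0.997)}
['color', 'range_z', 'fx', 'fy', 'cx', 'cy', 'cam_to_world', 'shot']
s partition 0.93 [183. 358.] 3719 med [0.59  0.335 0.089] lo [0.426 0.068 0.009] hi [0.708 0.365 0.14 ]
s shelf_top 0.65 [186. 337.] 2106 med [0.582 0.234 0.087] lo [ 0.466  0.067 -0.001] hi [0.644 0.344 0.105]
s pull_grip 0.67 [200. 299.] 324 med [0.582 0.07  0.07 ] lo [ 0.444  0.066 -0.003] hi [0.605 0.183 0.11 ]
s pull 0.74 [200. 298.] 285 med [0.585 0.07  0.077] lo [0.557 0.066 0.039] hi [0.606 0.183 0.11 ]
s pull 0.19 [183. 358.] 3998 med [0.589 0.335 0.089] lo [ 0.421  0.068 -0.   ] hi [0.708 0.371 
[... 1506 characters left out ...]
.011] hi [ 0.55  -0.416  0.227]
t carousel 0.77 [202. 366.] 317 med [ 0.542 -0.339  0.079] lo [ 0.521 -0.368  0.005] hi [ 0.567 -0.318  0.112]
t carousel_knob 0.92 [191. 322.] 734 med [ 0.567 -0.213  0.116] lo [ 0.532 -0.255  0.002] hi [ 0.607 -0.181  0.163]
t carousel_knob 0.71 [203. 366.] 327 med [ 0.544 -0.337  0.079] lo [ 0.523 -0.367  0.004] hi [ 0.569 -0.318  0.112]
t carousel_knob 0.6 [216. 418.] 1898 med [ 0.498 -0.454  0.16 ] lo [ 0.45  -0.519  0.008] hi [ 0.55  -0.416  0.227]
t cup 0.98 [126. 246.] 685 med [0.772 0.004 0.038] lo [ 0.718 -0.032  0.001] hi [0.795 0.039 0.097]
t stapler 0.68 [261. 273.] 532 med [ 0.374 -0.07   0.047] lo [ 0.309 -0.091  0.004] hi [ 0.439 -0.049  0.059]
```

View pics/s.png

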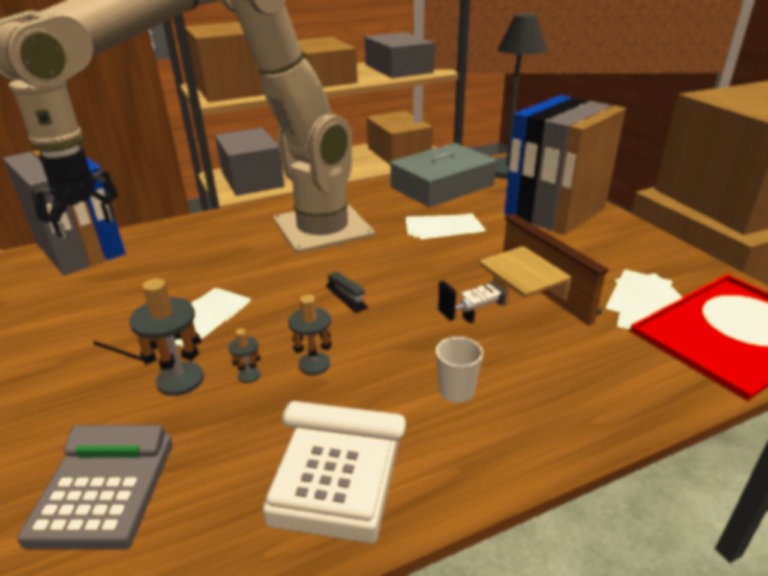

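View pics/t.png

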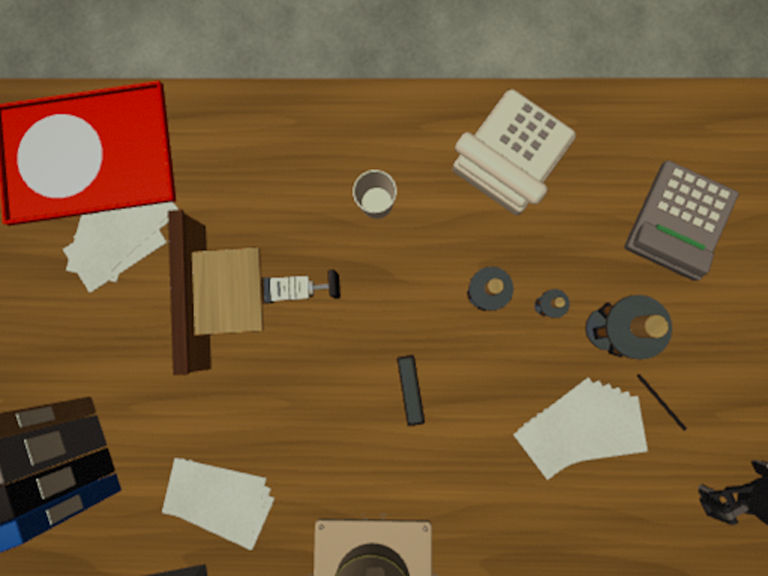

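Run:
```python
from h import *
P=[camera("scene"),camera("top")]
def rect(W,m):
    X=W[m].astype(np.float32); X=X[~np.isnan(X[:,0])]
    r=cv2.minAreaRect(X[:,:2]*1000)
    return len(X),"rect",np.round(r[0],1),np.round(r[1],1),round(r[2],2),"med",np.round(np.median(X*1000,0),1)
def circ(W,m):
    X=W[m]*1000; X=X[~np.isnan(X[:,0])].astype(np.float32)
    c,r=cv2.minEnclosingCircle(X[:,:2]); return len(X),np.round(c,1),round(r,1),"med",np.round(np.median(X,0),1)
def box(W,x0,x1,y0,y1,z0,z1):
    return (W[...,0]>x0)&(W[...,0]<x1)&(W[...,1]>y0)&(W[...,1]<y1)&(W[...,2]>z0)&(W[...,2]<z1)
for n,p in zip("st",P):
    W=cloud(p)
    print(n,"board",rect(W,box(W,.45,.68,.16,.34,.083,.097)))
    print(n,"part top",rect(W,box(W,.38,.75,.28,.42,.132,.148)))
    print(n,"handle top",rect(W,box(W,.54,.62,.05,.1,.10,.118)))
    print(n,"handle all",rect(W,box(W,.54,.62,.05,.1,.065,.118)))
    print(n,"plate",rect(W,box(W,.54,.62,.1,.18,.055,.07)))
    print(n,"knob top",circ(W,box(W,.52,.63,-.28,-.16,.155,.17)))
    print(n,"knob all",circ(W,box(W,.52,.63,-.28,-.16,.122,.17)))
    print(n,"disc",circ(W,box(W,.5,.65,-.30,-.14,.105,.12)))
    print(n,"foot",circ(W,box(W,.5,.65,-.30,-.14,.006,.03)))
    print(n,"cup rim",circ(W,box(W,.7,.83,-.07,.07,.085,.105)))
    print(n,"stapler",rect(W,box(W,.25,.5,-.14,0,.03,.07)))
a=cv2.resize(P[0]["color"][170:270,70:260,::-1],None,fx=4,fy=4,interpolation=2)
cv2.imwrite("pics/c.png",a)
```

```text
s board (1056, 'rect', array([551.6, 277.5]), array([190.2, 136.9]), 4.59, 'med', array([569.2, 273.6,  89.3], dtype=float32))
s part top (492, 'rect', array([559.3, 352.9]), array([306.5,  34.2]), 4.53, 'med', array([580.3, 350.6, 138.9], dtype=float32))
s handle top (61, 'rect', array([581. ,  71.9]), array([54.3, 13.7]), 5.27, 'med', array([585.1,  71.9, 107.7], dtype=float32))
s handle all (175, 'rect', array([581.1,  72. ]), array([54.3, 15.9]), 8.72, 'med', array([586.5,  69.4,  92.9], dtype=float32))
s plate (144, 'rect', array([575.4, 150.3]), array([45.5, 62.3]), 6.59, 'med', array([575.3, 151.2,  61.2], dtype=float32))Traceback (most recent call last):
  File "<stdin>", line 19, in <module>
  File "<stdin>", line 9, in circ
cv2.error: OpenCV(4.12.0) /io/opencv/modules/imgproc/src/shapedescr.cpp:201: error: (-215:Assertion failed) count >= 0 && (depth == CV_32F || depth == CV_32S) in function 'minEnclosingCircle'
```

```bash
cat >> h.py <<'E'
def rect(W,m):
    X=W[m].astype(np.float32); X=X[~np.isnan(X[:,0])]
    if len(X)<4: return len(X)
    r=cv2.minAreaRect(X[:,:2]*1000)
    return len(X),"rect",np.round(r[0],1),np.round(r[1],1),round(r[2],2),"med",np.round(np.median(X*1000,0),1)
def circ(W,m):
    X=W[m].astype(np.float32)*1000; X=X[~np.isnan(X[:,0])]
    if len(X)<4: return len(X)
    c,r=cv2.minEnclosingCircle(np.ascontiguousarray(X[:,:2])); return len(X),np.round(c,1),round(r,1),"med",np.round(np.median(X,0),1)
def box(W,x0,x1,y0,y1,z0,z1):
    return (W[...,0]>x0)&(W[...,0]<x1)&(W[...,1]>y0)&(W[...,1]<y1)&(W[...,2]>z0)&(W[...,2]<z1)
E
python3 - <<'E'
from h import *
P=[camera("scene"),camera("top")]
for n,p in zip("st",P):
    W=cloud(p)
    print(n,"board",rect(W,box(W,.45,.68,.16,.33,.083,.097)))
    print(n,"part top",rect(W,box(W,.38,.75,.28,.42,.132,.148)))
    print(n,"handle top",rect(W,box(W,.54,.62,.05,.1,.10,.118)))
    print(n,"handle all",rect(W,box(W,.54,.62,.05,.1,.065,.118)))
    print(n,"plate",rect(W,box(W,.54,.62,.1,.18,.055,.07)))
    print(n,"knob top",circ(W,box(W,.52,.63,-.28,-.16,.155,.17)))
    print(n,"knob all",circ(W,box(W,.52,.63,-.28,-.16,.122,.17)))
    print(n,"disc",circ(W,box(W,.5,.65,-.30,-.14,.105,.12)))
    print(n,"foot",circ(W,box(W,.5,.65,-.30,-.14,.006,.03)))
    print(n,"cup rim",circ(W,box(W,.7,.83,-.07,.07,.085,.105)))
    print(n,"stapler",rect(W,box(W,.25,.5,-.14,0,.03,.07)))
a=cv2.resize(P[0]["color"][170:270,70:260,::-1],None,fx=4,fy=4,interpolation=2)
cv2.imwrite("pics/c.png",a)
E
```

```text
s board (955, 'rect', array([565.8, 272.3]), array([165.3, 122.5]), 2.92, 'med', array([572.4, 268. ,  89.3], dtype=float32))
s part top (490, 'rect', array([558.1, 353. ]), array([307.3,  33.6]), 4.9, 'med', array([582.8, 350.9, 138.8], dtype=float32))
s handle top (64, 'rect', array([579.8,  72.9]), array([53.2, 13.9]), 5.31, 'med', array([584. ,  71.2, 108.2], dtype=float32))
s handle all (178, 'rect', array([579.8,  73.1]), array([53.3, 14.3]), 5.48, 'med', array([586.4,  69.3,  92.2], dtype=float32))
s plate (144, 'rect', array([573.8, 149.8]), array([50. , 62.3]), 5.49, 'med', array([576.2, 150.4,  61.2], dtype=float32))
s knob top (59, array([ 573. , -224.3]), 14.7, 'med', array([ 576.2, -223.1,  160.3], dtype=float32))
s knob all (153, array([ 573.1, -223.3]), 14.8, 'med', array([ 579.8, -224.7,  147.8], dtype=float32))
s disc (357, array([ 571.2, -222.4]), 42.5, 'med', array([ 584. , -229.5,  114. ], dtype=float32))
s foot (210, array([ 572.9, -221.2]), 32.6, 'med', array([ 577.5, -225.9,   10.4], dtype=float32))
s cup rim (217, array([758.3,  -2.4]), 43.4, 'med', array([760
[... 728 characters left out ...]
([44.8, 54.7]), 0.19, 'med', array([573.3, 154.3,  62.8], dtype=float32))
t knob top (85, array([ 569.9, -217.8]), 13.6, 'med', array([ 569.4, -218.1,  161.8], dtype=float32))
t knob all (107, array([ 569.9, -217.7]), 13.7, 'med', array([ 569.3, -215.9,  161.2], dtype=float32))
t disc (566, array([ 570.1, -218. ]), 40.9, 'med', array([ 568. , -215.3,  115.4], dtype=float32))
t foot (22, array([ 582.1, -224.1]), 95.5, 'med', array([ 549.8, -196.5,    7.7], dtype=float32))
t cup rim (149, array([757.1,   2.5]), 42.2, 'med', array([771.1,   5.3,  94.3], dtype=float32))
t stapler (423, 'rect', array([373.4, -71. ]), array([132.1,  27.9]), 9.39, 'med', array([374. , -70.4,  49.1], dtype=float32))
```

View pics/c.png

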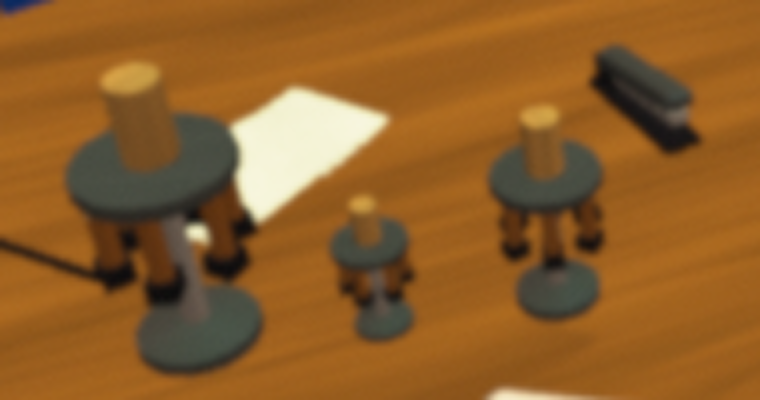

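Run:
```python
from h import *
from scipy.spatial.transform import Rotation as R
M=R.from_quat(monitor.get_obs()["ee_rot"]).as_matrix(); print(M.round(3))
y=M[:,1]; a=np.degrees(np.arctan2(y[1],y[0])); print(a, [(-86-a+90)%180-90])
```

```text
[[ 0.     0.419 -0.908]
 [-0.    -0.908 -0.419]
 [-1.     0.    -0.   ]]
-65.19980381325689 [np.float64(-20.800196186743108)]
```

Call:
step_arm --pt "0.04 0.0176 0.0357 0 -0.0605" --pt "0.04 0.0176 0.0357 0 -0.0605" --pt "0.04 0.0176 0.0357 0 -0.0605" --pt "0.04 0.0176 0.0357 0 -0.0605" --pt "0.04 0.0176 0.0357 0 -0.0605" --pt "0.04 0.0176 0.0357 0 -0.0605" --pt "0.04 0.0176 0.0357 0 0" --pt "0.04 0.0176 0.0357 0 0" --pt "0.04 0.0176 0.0357 0 0" --pt "0.04 0.0176 0.0357 0 0" --pt "0.04 0.0176 0.0357 0 0" --pt "0.04 0.0176 0.0357 0 0"

```text
clock: 2.1
position: [0.4739, -0.1372, 0.2317]
ee_rot: [0.707, 0.024, -0.706, 0.025]
ft_force: [0.9, 0.3, -0.7]
grip_width: 0.466
```

Call:
step_arm --pt "0.04 0.0176 0.0355 -0.01 0" --pt "0.04 0.0176 0.0355 -0.01 0" --pt "0.04 0.0176 0.0355 -0.01 0" --pt "0.04 0.0176 0.0355 -0.01 0" --pt "0.04 0.0176 0.0355 -0.01 0" --pt "0.04 0.0176 0.0355 -0.01 0" --pt "0.04 0 0 -0.02 0" --pt "0.04 0 0 0 0" --pt "0.04 0 0 0 0"

```text
clock: 2.85
position: [0.5784, 0.0737, 0.1506]
ee_rot: [-0.706, -0.025, 0.707, -0.025]
ft_force: [1.4, -0.1, 0.0]
grip_width: 0.464
```

Run:
```python
from h import *
from scipy.spatial.transform import Rotation as R
o=monitor.get_obs();print(o["position"],o["grip_width"],o["ft_force"],R.from_quat(o["ee_rot"]).as_matrix().round(3)[:,1])
p=camera("scene");W=cloud(p)
for z in (.15,.16,.17,.18): print(z,rect(W,box(W,.5,.66,.0,.16,z,z+.01)))
print(rect(W,box(W,.54,.62,.05,.1,.10,.118)))
a=cv2.resize(p["color"][130:230,240:390,::-1],None,fx=5,fy=5,interpolation=2)
cv2.imwrite("pics/d.png",a)
```

```text
[0.57837093 0.07370435 0.15062653] 0.4642474075984946 [ 1.42957547 -0.11254176  0.04735914] [ 0.07  -0.998  0.   ]
0.15 (21, 'rect', array([582.6,  71.1]), array([23.1, 60.5]), 13.7, 'med', array([583.6,  89. , 156.1], dtype=float32))
0.16 (41, 'rect', array([581.8,  69.5]), array([25.3, 67.5]), 9.86, 'med', array([585. ,  89. , 164.8], dtype=float32))
0.17 (40, 'rect', array([580.8,  70.5]), array([24.6, 68. ]), 10.01, 'med', array([584.9,  70.5, 175.7], dtype=float32))
0.18 (42, 'rect', array([580.1,  70.3]), array([24.9, 68.2]), 1.21, 'med', array([587.5,  71.1, 184.6], dtype=float32))
(62, 'rect', array([581.4,  73.6]), array([48.7, 15.5]), 3.15, 'med', array([583. ,  71.5, 108.1], dtype=float32))
```

View pics/d.png

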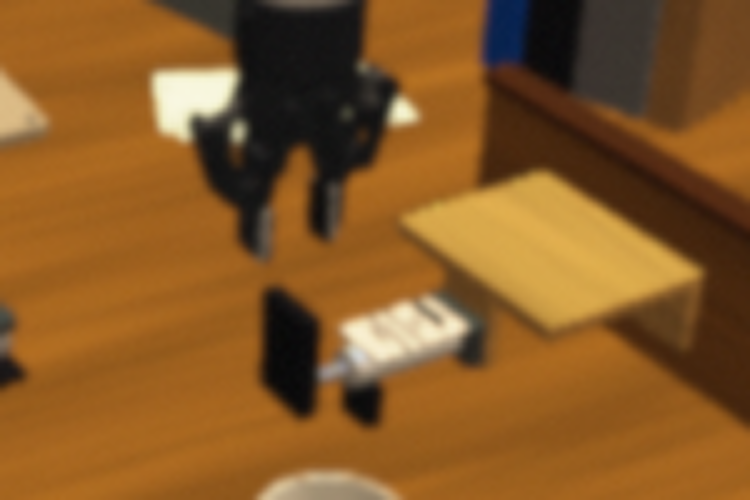

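Call:
step_arm --pt "0.04 0 0.003 -0.015 0" --pt "0.04 0 0 -0.015 0" --pt "0.04 0 0 -0.015 0" --pt "0.04 0 0 -0.015 0" --pt "0.04 0 0 -0.015 0" --pt "0.04 0 0 -0.005 0" --pt "0.04 0 0 0 0" --pt "0.04 0 0 0 0"

```text
clock: 3.57
position: [0.5796, 0.0763, 0.0726]
ee_rot: [0.707, 0.024, -0.706, 0.024]
ft_force: [0.1, -0.1, -0.0]
grip_width: 0.466
```

Call:
step_arm --pt "0.04 0.0004 -0.006 0 0" --pt "0.04 0.0004 -0.006 0 0" --pt "0.04 0.0004 -0.006 0 0" --pt "0.04 0.0003 -0.004 0 0" --pt "0.04 0 0 0 0" --pt "0.04 0 0 0 0" --pt "0.04 0 0 0 0"

```text
clock: 4.15
position: [0.5807, 0.0556, 0.0717]
ee_rot: [0.707, 0.025, -0.706, 0.025]
ft_force: [1.4, 2.9, 2.4]
grip_width: 0.467
```

Call:
step_arm --pt "0.04 0.0003 -0.004 0 0" --pt "0.04 0.0003 -0.004 0 0" --pt "0.04 0.0003 -0.004 0 0" --pt "0.04 0.0002 -0.003 0 0" --pt "0.04 0.0001 -0.002 0 0" --pt "0.04 0 0 0 0" --pt "0.04 0 0 0 0" --pt "0.04 0 0 0 0"

```text
clock: 4.82
position: [0.5818, 0.0405, 0.0716]
ee_rot: [0.707, 0.026, -0.706, 0.025]
ft_force: [1.7, 8.8, 1.7]
grip_width: 0.47
```

Run:
```python
from h import *
for i in range(2):
    o=monitor.get_obs();print(o["clock"],o["position"],o["ft_force"],o["grip_width"]); p=camera("scene")
t=camera("top")
for n,q in (("s",p),("t",t)):
    W=cloud(q); print(n,rect(W,box(W,.54,.62,.0,.12,.09,.112)) if 0 else "")
a=cv2.resize(p["color"][165:235,260:380,::-1],(768,448),interpolation=2)
cv2.imwrite("pics/e.png",a)
```

```text
4.8167 [0.58183596 0.04054887 0.07156175] [1.73448023 8.80702973 1.66593972] 0.47002588656473765
4.8667 [0.58187085 0.0405697  0.07156137] [0.65102522 8.96330849 2.06484678] 0.46935717343062217
s 
t
```

View pics/e.png

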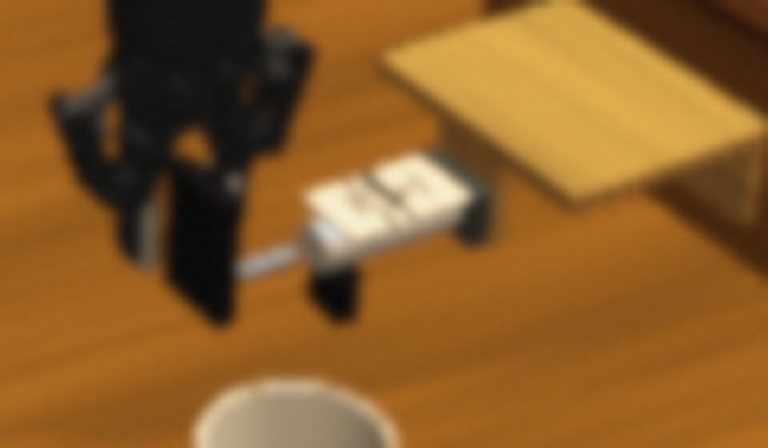

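Call:
step_arm --pt "0.04 0.0001 -0.0015 0 0" --pt "0.04 0.0001 -0.0015 0 0" --pt "0.04 0 0 0 0" --pt "0.04 0 0 0 0" --pt "0.04 0 0 0 0" --pt "0.04 0 0 0 0" --pt "0.04 0 0 0 0" --pt "0.04 0 0 0 0" --pt "0.04 0 0 0 0" --pt "0.04 0 0 0 0" --pt "0.04 0 0 0 0" --pt "0.04 0 0 0 0"

```text
clock: 5.97
position: [0.5821, 0.0379, 0.0716]
ee_rot: [0.707, 0.027, -0.706, 0.025]
ft_force: [2.1, 9.9, 1.3]
grip_width: 0.463
```

Run:
```python
from h import *
o=monitor.get_obs();print(o["clock"],o["position"],o["ft_force"])
p=camera("scene");t=camera("top");o=monitor.get_obs();print(o["ft_force"])
a=cv2.resize(p["color"][180:215,295:345,::-1],(750,525),interpolation=2)[:,:,:]
b=cv2.resize(t["color"][170:215,160:240,::-1],(750,422),interpolation=2)
cv2.imwrite("pics/f.png",cv2.resize(np.vstack([a,b]),None,fx=.62,fy=.62))
```

```text
5.9667 [0.58206692 0.0379286  0.07157027] [2.1076511  9.88653694 1.28727504]
[1.01848189 9.63674897 1.05053215]
```

View pics/f.png

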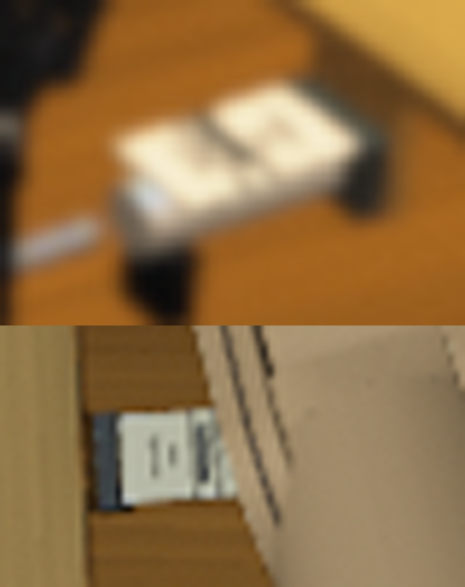

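Call:
step_arm --pt "0.04 0 0 0 0" --pt "0.04 0 0 0 0" --pt "0.04 0 0 0 0" --pt "0.04 0 0 0 0" --pt "0.04 0 0 0 0" --pt "0.04 0 0 0 0"

```text
clock: 6.57
position: [0.582, 0.0379, 0.0715]
ee_rot: [0.707, 0.027, -0.706, 0.025]
ft_force: [2.0, 9.5, 1.5]
grip_width: 0.47
```

Call:
step_arm --pt "0.04 -0.0002 0.003 0 0" --pt "0.04 -0.0003 0.004 0 0" --pt "0.04 -0.0003 0.004 0 0" --pt "0.04 -0.0003 0.004 0 0" --pt "0.04 -0.0003 0.004 0 0" --pt "0.04 -0.0003 0.004 0 0" --pt "0.04 -0.0003 0.004 0 0" --pt "0.04 -0.0003 0.004 0 0" --pt "0.04 -0.0003 0.004 0 0" --pt "0.04 -0.0003 0.003 0 0" --pt "0.04 0 0 0 0" --pt "0.04 0 0 0 0"

```text
clock: 7.57
position: [0.5788, 0.0729, 0.0712]
ee_rot: [-0.707, -0.025, 0.707, -0.025]
ft_force: [-0.6, 0.1, 0.1]
grip_width: 0.47
```

Call:
step_arm --pt "0.04 0 0.001 0.02 0" --pt "0.04 0 0 0.035 0" --pt "0.04 0 0 0.035 0" --pt "0.04 0 0 0.035 0" --pt "0.06 -0.001 -0.036 0.025 0" --pt "0.07 -0.001 -0.036 0 0" --pt "0.07 -0.001 -0.036 0 0" --pt "0.07 -0.001 -0.036 0 0" --pt "0.07 -0.001 -0.036 0 0" --pt "0.07 -0.001 -0.036 0 0" --pt "0.07 -0.001 -0.036 0 0" --pt "0.07 -0.001 -0.036 0 0"

```text
clock: 8.57
position: [0.5704, -0.2145, 0.2202]
ee_rot: [-0.707, -0.024, 0.707, -0.025]
ft_force: [0.6, 1.2, 0.4]
grip_width: 0.822
```

Call:
step_arm --pt "0.07 0 -0.004 0 0" --pt "0.07 0 0 0 0" --pt "0.07 0 0 0 0"

```text
clock: 8.82
position: [0.5709, -0.2159, 0.2199]
ee_rot: [-0.707, -0.025, 0.707, -0.024]
ft_force: [0.2, 2.2, 0.1]
grip_width: 0.824
```

Run:
```python
from h import *
o=monitor.get_obs();print(o["clock"],o["position"],o["ft_force"],o["grip_width"])
p=camera("scene");W=cloud(p)
print("handle",rect(W,box(W,.54,.62,.03,.1,.10,.118)),rect(W,box(W,.54,.62,.03,.1,.065,.118)))
print("knob top",circ(W,box(W,.52,.63,-.28,-.16,.155,.17)))
print("disc",circ(W,box(W,.5,.65,-.30,-.14,.105,.12)))
for z in (.24,.25,.26,.27): print(z,rect(W,box(W,.5,.66,-.32,-.1,z,z+.01)))
t=camera("top")
a=cv2.resize(p["color"][165:255,160:350,::-1],(760,360),interpolation=2)
cv2.imwrite("pics/g.png",a)
```

```text
8.8167 [ 0.57091641 -0.21591559  0.21994262] [0.19052351 2.23631023 0.0811627 ] 0.8237909001179308
handle (59, 'rect', array([580.7,  72.8]), array([50.5, 13.4]), 4.01, 'med', array([585.6,  70.9, 108.7], dtype=float32)) (175, 'rect', array([581. ,  72.1]), array([53.1, 16.1]), 7.85, 'med', array([588.1,  68.8,  93.1], dtype=float32))
knob top (56, array([ 571.9, -223.9]), 14.7, 'med', array([ 574. , -223.8,  160.7], dtype=float32))
disc (358, array([ 571.5, -222.3]), 41.9, 'med', array([ 583.7, -228.6,  114.2], dtype=float32))
0.24 (43, 'rect', array([ 574.5, -218.5]), array([23.5, 96.9]), 7.45, 'med', array([ 578.1, -184.2,  245.6], dtype=float32))
0.25 (46, 'rect', array([ 572.9, -218.6]), array([23. , 96.9]), 3.77, 'med', array([ 579.5, -253.1,  254.9], dtype=float32))
0.26 (42, 'rect', array([ 574.4, -219. ]), array([20.6, 97.5]), 4.89, 'med', array([ 579.2, -184.2,  264.4], dtype=float32))
0.27 (89, 'rect', array([ 574.4, -219.1]), array([ 28.6, 131.6]), 7.05, 'med', array([ 581.5, -254.6,  277.2], dtype=float32))
```

View pics/g.png

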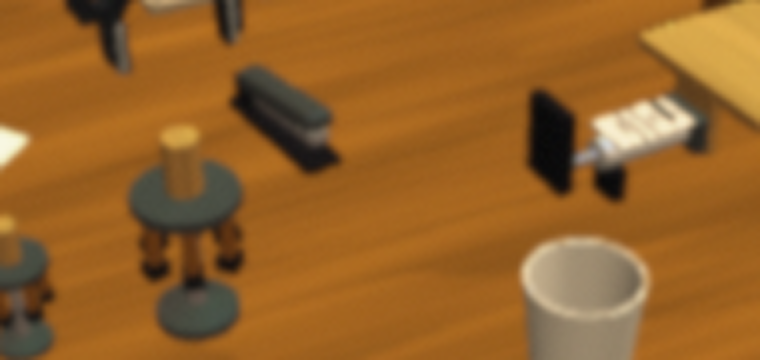

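Call:
step_arm --pt "0.07 -0.001 -0.004 -0.02 0" --pt "0.07 0 0 -0.02 0" --pt "0.07 0 0 -0.02 0" --pt "0.07 0 0 -0.02 0" --pt "0.07 0 0 -0.016 0" --pt "0.07 0 0 0 0" --pt "0.07 0 0 0 0" --force 40

```text
clock: 9.5
position: [0.57, -0.2188, 0.124]
ee_rot: [-0.706, -0.026, 0.707, -0.025]
ft_force: [0.1, -0.1, 0.9]
grip_width: 0.821
```

Call:
step_arm --pt "0.05 0 0 0 0" --pt "0.036 0 0 0 0" --pt "0.033 0 0 0 0" --pt "0.031 0 0 0 0" --pt "0.029 0 0 0 0" --pt "0.027 0 0 0 0" --pt "0.02 0 0 0 0" --pt "0.0 0 0 0 0" --pt "0.0 0 0 0 0" --pt "0.0 0 0 0 0" --pt "0.0 0 0 0 0" --force 40

```text
clock: 10.42
position: [0.5704, -0.2199, 0.1247]
ee_rot: [0.707, 0.025, -0.706, 0.025]
ft_force: [-0.2, 1.8, 4.5]
grip_width: 0.32
```

Call:
step_arm --pt "0.0 0 0 0.004 0" --pt "0.0 0 0 0.008 0" --pt "0.0 0 0 0.014 0" --pt "0.0 0 0 0.02 0" --pt "0.0 0 0 0.02 0" --pt "0.0 0 0 0.02 0" --pt "0.0 0 0 0.02 0" --pt "0.0 0 0 0.02 0" --pt "0.0 0 0 0.014 0" --pt "0.0 0 0 0.007 0" --pt "0.0 0 0 0.003 0" --pt "0.0 0 0 0 0" --force 60

```text
clock: 11.42
position: [0.5699, -0.2203, 0.2741]
ee_rot: [-0.707, -0.025, 0.707, -0.025]
ft_force: [1.6, -0.3, -3.8]
grip_width: 0.308
```

Run:
```python
from h import *
o=monitor.get_obs();print(o["clock"],o["position"],o["ft_force"],o["grip_width"])
p=camera("scene");W=cloud(p)
print("disc",circ(W,box(W,.5,.65,-.32,-.14,.255,.272)))
print("foot",circ(W,box(W,.5,.65,-.30,-.14,.14,.18)))
f=W[box(W,.5,.65,-.30,-.14,.13,.18)]; print("foot z pct",np.percentile(f[:,2],[0,2,10,50,90]))
d=W[box(W,.5,.65,-.32,-.14,.25,.275)]; A=np.c_[d[:,:2]-d[:,:2].mean(0),np.ones(len(d))]; print("disc tilt",np.linalg.lstsq(A,d[:,2],rcond=None)[0])
save(p,"i.png",(100,250,130,330),3.8)
```

```text
11.4167 [ 0.56988804 -0.22031524  0.27406531] [ 1.57101173 -0.32616406 -3.83861058] 0.3075603545938518
disc (341, array([ 572.1, -223.1]), 41.0, 'med', array([ 586. , -229.8,  263.7], dtype=float32))
foot (280, array([ 571.6, -223. ]), 33.0, 'med', array([ 580.4, -226.6,  159.1], dtype=float32))
foot z pct [0.14926777 0.15025618 0.15319571 0.1590961  0.16482475]
disc tilt [-0.07901687  0.02604159  0.26310893]
```

View pics/i.png

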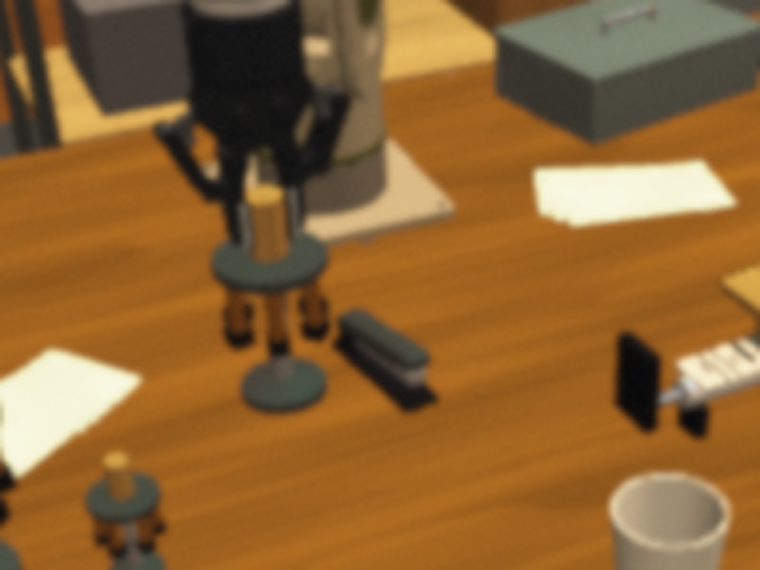

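Call:
step_arm --pt "0.0 0 0.008 0 0" --pt "0.0 0 0.016 0 0" --pt "0.0 0 0.024 0 0" --pt "0.0 0 0.03 0 0" --pt "0.0 -0.001 0.03 0 0" --pt "0.0 -0.001 0.03 0 0" --pt "0.0 -0.001 0.03 0 0" --pt "0.0 -0.001 0.03 0 0" --pt "0.0 -0.001 0.03 0 0" --pt "0.0 -0.001 0.03 0 0" --pt "0.0 -0.001 0.03 0 0" --pt "0.0 0 0.03 0 0"

```text
clock: 12.47
position: [0.5616, 0.101, 0.2737]
ee_rot: [-0.706, -0.025, 0.707, -0.025]
ft_force: [1.3, 0.4, -3.4]
grip_width: 0.312
```

Call:
step_arm --pt "0.0 0 0.03 0 0" --pt "0.0 0 0.03 0 0" --pt "0.0 0 0.03 0 0" --pt "0.0 0 0.03 0 0" --pt "0.0 0 0.024 0 0" --pt "0.0 0 0.016 0 0" --pt "0.0 0 0.012 0 0" --pt "0.0 0 0.008 0 0" --pt "0.0 0 0.004 0 0" --pt "0.0 0 0 0 0" --pt "0.0 0 0 0 0"

```text
clock: 13.38
position: [0.5632, 0.2809, 0.274]
ee_rot: [-0.707, -0.024, 0.707, -0.025]
ft_force: [0.2, -0.5, -4.0]
grip_width: 0.316
```

Run:
```python
from h import *
o=monitor.get_obs();print(o["clock"],o["position"],o["ft_force"],o["grip_width"])
p=camera("scene");W=cloud(p)
print("disc",circ(W,box(W,.48,.65,.2,.36,.255,.272)))
print("foot",circ(W,box(W,.5,.65,.2,.36,.145,.175)))
print("board",rect(W,box(W,.45,.68,.16,.33,.083,.097)))
save(p,"j.png",(80,230,250,450),3.8)
```

```text
13.3833 [0.56322943 0.28091982 0.27399156] [ 0.17819748 -0.47415019 -3.99927767] 0.3162008853703164
disc (241, array([564. , 277.9]), 43.0, 'med', array([577.2, 266.3, 263.3], dtype=float32))
foot (188, array([561.8, 278. ]), 35.8, 'med', array([573.3, 270.3, 158.6], dtype=float32))
board (948, 'rect', array([566.1, 271.8]), array([162.6, 120.2]), 3.23, 'med', array([573.2, 266.2,  89.3], dtype=float32))
```

View pics/j.png

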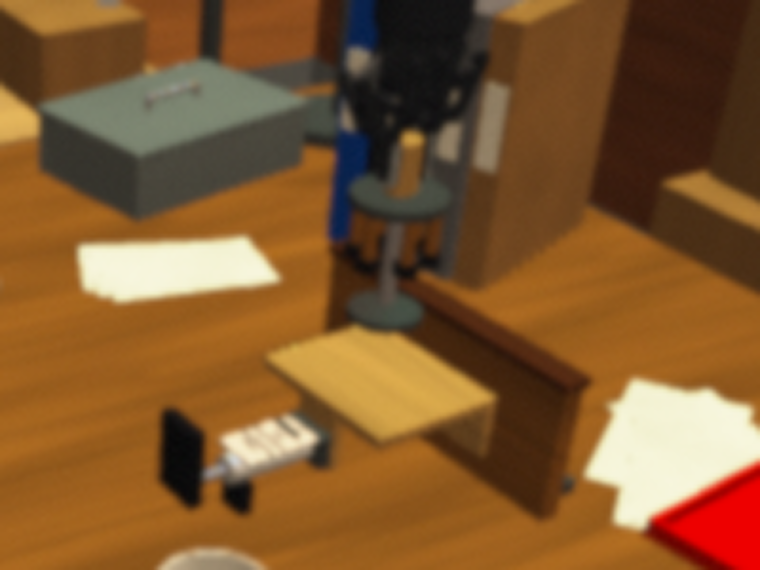

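Call:
step_arm --pt "0.0 0 0 -0.006 0" --pt "0.0 0 0 -0.01 0" --pt "0.0 0 0 -0.01 0" --pt "0.0 0 0 -0.01 0" --pt "0.0 0 0 -0.008 0" --pt "0.0 0 0 -0.005 0" --pt "0.0 0 0 -0.003 0" --pt "0.0 0 0 -0.002 0" --pt "0.0 0 0 -0.001 0" --pt "0.0 0 0 0 0" --pt "0.0 0 0 0 0"

```text
clock: 14.35
position: [0.5631, 0.282, 0.2195]
ee_rot: [0.707, 0.025, -0.706, 0.025]
ft_force: [0.3, 0.3, -3.2]
grip_width: 0.315
```

Call:
step_arm --pt "0.0 0 0 -0.001 0" --pt "0.0 0 0 -0.001 0" --pt "0.0 0 0 0 0" --pt "0.0 0 0 0 0"

```text
clock: 14.68
position: [0.563, 0.2818, 0.2171]
ee_rot: [0.707, 0.025, -0.707, 0.025]
ft_force: [-0.6, -1.0, -3.3]
grip_width: 0.31
```

Call:
step_arm --pt "0.0 0 0 -0.001 0" --pt "0.0 0 0 0 0" --pt "0.0 0 0 -0.0007 0" --pt "0.0 0 0 0 0" --pt "0.0 0 0 0 0"

```text
clock: 15.1
position: [0.563, 0.2818, 0.2154]
ee_rot: [-0.707, -0.025, 0.707, -0.025]
ft_force: [-0.4, -0.6, -3.6]
grip_width: 0.309
```

Call:
step_arm --pt "0.0 0 0 -0.0006 0" --pt "0.0 0 0 0 0" --pt "0.0 0 0 0 0"

```text
clock: 15.35
position: [0.563, 0.2819, 0.2149]
ee_rot: [0.707, 0.025, -0.707, 0.025]
ft_force: [0.2, 0.3, -3.1]
grip_width: 0.318
```

Call:
step_arm --pt "0.0 0 0 -0.0005 0" --pt "0.0 0 0 0 0" --pt "0.0 0 0 0 0"

```text
clock: 15.6
position: [0.5632, 0.2819, 0.2148]
ee_rot: [0.707, 0.025, -0.706, 0.025]
ft_force: [-0.7, 0.2, 1.6]
grip_width: 0.313
```

Call:
step_arm --pt "0.0 0 0 -0.0005 0" --pt "0.0 0 0 0 0" --pt "0.0 0 0 0 0"

```text
clock: 15.85
position: [0.5632, 0.2821, 0.2147]
ee_rot: [0.707, 0.025, -0.706, 0.025]
ft_force: [-1.6, 0.2, 5.5]
grip_width: 0.316
```

Call:
step_arm --pt "0.03 0 0 0 0" --pt "0.034 0 0 0 0" --pt "0.04 0 0 0 0" --pt "0.05 0 0 0 0" --pt "0.06 0 0 0 0" --pt "0.07 0 0 0 0" --pt "0.07 0 0 0 0"

```text
clock: 16.43
position: [0.563, 0.2818, 0.2137]
ee_rot: [-0.707, -0.025, 0.707, -0.025]
ft_force: [-0.0, -0.5, -0.4]
grip_width: 0.823
```

Call:
step_arm --pt "0.07 0 0 0.01 0" --pt "0.07 0 0 0.02 0" --pt "0.07 0 0 0.03 0" --pt "0.07 0 0 0.03 0" --pt "0.07 -0.02 -0.02 0.01 0" --pt "0.07 -0.025 -0.02 0 0" --pt "0.07 -0.025 -0.025 0 0" --pt "0.07 0 -0.035 0 0" --pt "0.07 0 -0.035 0 0" --pt "0.07 0 -0.03 0 0" --pt "0.07 0 0 0 0"

```text
clock: 17.35
position: [0.4937, 0.11, 0.3148]
ee_rot: [0.707, 0.021, -0.706, 0.023]
ft_force: [0.3, -1.0, 0.0]
grip_width: 0.825
```

Run:
```python
from h import *
o=monitor.get_obs();print(o["clock"],o["position"],o["ft_force"],o["grip_width"])
p=camera("scene");t=camera("top")
for n,q in (("s",p),("t",t)):
    W=cloud(q)
    print(n,"knobtop",circ(W,box(W,.5,.65,.2,.36,.245,.258)))
    print(n,"disc",circ(W,box(W,.48,.65,.2,.36,.195,.212)))
    print(n,"board",rect(W,box(W,.45,.68,.16,.34,.083,.097)))
    print(n,"foot",circ(W,box(W,.5,.65,.22,.325,.0985,.115)))
    print(n,"handle",rect(W,box(W,.54,.62,.03,.1,.10,.118)))
    print(n,"cup rim",circ(W,box(W,.7,.83,-.07,.07,.085,.105)))
    print(n,"stapler",rect(W,box(W,.25,.5,-.14,0,.03,.07)))
a=cv2.resize(p["color"][100:250,230:430,::-1],(760,570),interpolation=2)
b=cv2.resize(t["color"][100:280,100:300,::-1],(633,570),interpolation=2)
cv2.imwrite("pics/k.png",cv2.resize(np.hstack([a,b]),None,fx=.56,fy=.56))
```

```text
17.35 [0.49372464 0.11002698 0.31480885] [ 0.34404431 -0.98258872  0.04868135] 0.824605383898048
s knobtop (40, array([566.1, 276.6]), 14.6, 'med', array([568.2, 275.3, 250.7], dtype=float32))
s disc (252, array([567.2, 279.1]), 43.9, 'med', array([576.1, 268.6, 204.1], dtype=float32))
s board (819, 'rect', array([561. , 277.4]), array([172.7, 131.8]), 3.27, 'med', array([589.7, 259.6,  89.3], dtype=float32))
s foot (115, array([566.3, 277.6]), 31.6, 'med', array([570.2, 272.9, 100.8], dtype=float32))
s handle (63, 'rect', array([580.7,  72.5]), array([49.8, 14.3]), 5.87, 'med', array([583.5,  70.9, 108.1], dtype=float32))
s cup rim (213, array([757.8,  -3.5]), 43.0, 'med', array([758.7,  -1. ,  91.9], dtype=float32))
s stapler (209, 'rect', array([376. , -76.6]), array([132.3,  28.5]), 9.21, 'med', array([396.1, -78. ,  46.2], dtype=float32))
t knobtop 0
t disc (30, array([596.7, 294.5]), 17.6, 'med', array([598. , 295.7, 205.7], dtype=float32))
t board (176, 'rect', array([631.1, 280.6]), array([ 29.2, 118.2]), 0.3, 'med', array([633.5, 306. ,  90.4], dtype=float32))
t foot 0
t handle (89, 'rect', array([579.6,  78.1]), array([49.5, 13.1]), 3.72, 'med', array([578.2,  77.7, 110.1], dtype=float32))
t cup rim (145, array([757.5,   1.8]), 41.7, 'med', array([769.4,   4. ,  94.1], dtype=float32))
t stapler (423, 'rect', array([373.3, -71.1]), array([132.5,  27.8]), 9.44, 'med', array([373.8, -70.4,  48.6], dtype=float32))
```

View pics/k.png

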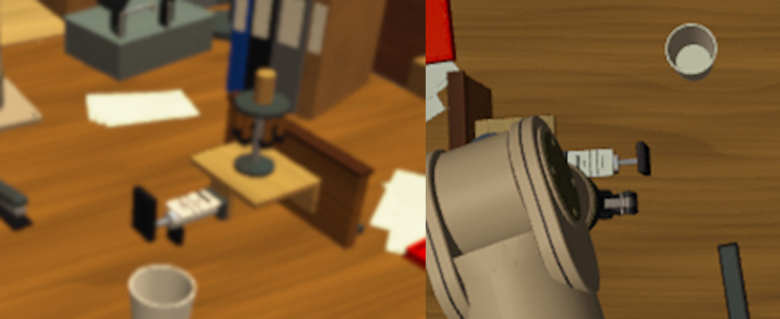

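```bash
python3 -c "
from h import *
print(ticket.hand_in())"
```

```text
the job is handed in; nothing more can be done
None
```

I proved the shelf joint, then moved the middle-sized carousel (162 mm tall) onto the shelf, and handed the job in at about 17.5 s.

- **Proof pull:** I hooked one finger behind the gauge handle and pulled straight out to about 9.5–9.9 N, roughly 25 mm. The top picture showed the pointer between the two long marks. I held it there for over 1.5 s, then eased it back. The force readings were at 0.1 N or below in the pull direction, and the handle was back at its starting position before I touched the carousel.
- **Carousel:** I gripped it by the knob, lifted it upright and lowered it in half-millimetre steps until the force showed contact (5.5 N), then let go and moved clear.
- **Last checks:** The knob, plate and foot line up to within about 3 mm, so it stands upright. The foot is within a few millimetres of the board's centre, leaving about 30 mm of margin. The cup and stapler measure within a few millimetres of where they started, and both look untouched.
- **Disagreements:** The two cameras differed by up to about 6 mm along y. I corrected the scene camera against the gripper's known position. In the final check the arm hid the carousel from the top camera, so its final place rests on the scene camera alone.

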